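# Shut down the benchtop centrifuge and spring its lid

### The arm

A 7-joint arm with a two-finger parallel gripper is mounted at the origin on a cart in front of the work surface, level with it; the furniture and walls round the work are solid. World frame = base frame: x ahead of the robot, y to its left, z up, the work surface at z = 0. Lengths are in mm, angles in rad, forces in N, time in s.
With the tool pointing down it reaches from about 400 to 875 mm from the base axis. Payload 6.5 kg.
Tool frame: the origin (TCP) lies at the centre of the arm's flange, where the gripper is bolted on; the fingertips stand 166 mm ahead of it and the grasp point (between the pads) lies 147 mm ahead of it; z points along the fingers, y is the direction in which the jaws open and shut (so a half turn about z gives the same grasp; the last joint's range is limited). The gripper opens to 88 mm and grips with 3 to 60 N. Pads are 18 mm wide; open, the fingers measure 123 mm over their backs; the gripper's body (75 mm by 187 mm) begins 45 mm behind the grasp point.
Start: joints at [-1.234, 0.536, -0.004, 1.538, 0.003, 1.067, -0.071], TCP at [254.787, 597.975, 404.716] pointing down, gripper open.
Joint ranges: [-2.7, 2.7], [-0.37, 2.16], [-1.27, 1.26], [0.24, 2.4], [-1.31, 4.45], [0.19, 1.91], [-2.76, 2.76]. Speed limits (rad/s): [2.39, 2.39, 3.14, 3.14, 3.14, 3.14, 3.14].

### API

Orientations are given as a unit quaternion [w, x, y, z].
In Python, from workcell import r, imaging gives the robot as it stands.
- The arm moves only by the tool move_arm, never from a script. Its argument "series" is one flat list of numbers, 5 for each row, row after row: the opening, from 0 (shut) to 1 (fully open), then the shift along the tool's x, y, z in units of 0.25 m (1.0 is 0.25 m), then the turn about the tool's z in units of pi rad (1.0 is pi rad). A call has exactly 5 rows; each row shifts and turns the pose as measured when the row begins, along the tool's axes as they then stand; what a row does not reach is not made up. A row lasts 1/8 s, in which the tool goes at most 62.5 mm and 10.7 degrees, less where a joint would pass 70% of its speed; a pose out of reach is approached as far as the arm can. A call with a number of a shift or a turn outside -1 to 1 is refused whole. A call with a gripper value outside its range is refused whole. The fingers move at their own pace and stop on an object; "newtons" is the grip in N (left out, the last holds). Time passes only in rows, so rows that do not move let the fingers close, or fill a call up. It gives the time, the measured TCP pose, the force and the opening at its end, in the units of the state.
- r.sense(): the state, without advancing time (a new reading comes with each control period).
- imaging.grab_frame(name): name is "scene" or "top" or "wrist"; returns the picture (420x560x3 uint8, red, green, blue); there is no depth.
- imaging.calibration(name): a dict with "mtx" (3x3 intrinsics, pixels), "world_to_cam" (4x4, takes a point from world to camera coordinates). Camera axes: x right, y up, looking along -z (the intrinsics and any distortion apply to the point x, -y, -z); pixel columns grow to the right and rows downward; lengths in mm; the calibration is good to about 2 mm. The wrist camera is an equidistant fisheye: a pixel r from the principal point sees the ray r / f radians off the axis. A picture is of the moment at which its call begins: read the wrist's pose just before it. calibration takes no time and is no camera call; for the wrist camera it gives the pose at the moment of the call.
- r.sign_off(): hands the job in, once; it reports no verdict.
The state is a dict: "time_s": time; "q": joint angles; "dq": joint speeds; "effort": joint torques, N m; "tcp_pos": TCP position; "eef_rot": TCP orientation; "wrist_force": force on the tool from outside, world axes, zero at the start; "moment": the same for the moment, N m; "grip_width": finger opening in mm.
Only numpy, scipy, OpenCV 4.12 (cv2) and the standard library are available. Lean on these libraries where they do the work, as an engineer would, in place of code of your own. Each camera call takes 0.05 s, during which the arm holds its last target.

### The job

The spin is over: make the benchtop centrifuge safe and open it for unloading, using closed fingertips only. Press the square stop key fully down and let it up to end the programme, then press down the raised near half of the mains rocker to switch off, and only when it is off press the wide latch paddle so that the lid springs fully open. Leave the round start key alone, do not shove or lift the centrifuge or any of the things around it, and finish clear of everything.

Things in the scene. Friction and masses are not known exactly. Their poses are not given: they have to be found in the camera images.
- centrifuge: White benchtop centrifuge, 263 x 260 mm, 124 mm high shut, 3.5 kg, loose on rubber feet. Origin: centre of its underside (front face at x = -0.136); x points from its front (robot side) to its rear, y left, z up. Deck in front of the lid, 91 mm up, slopes 0.2 rad down to the front; on it at y +98, +60, 0, -76 mm: round start key, square stop key, latch paddle, mains rocker.
- stop_key_top (a point): Centre of the top face of the square stop key: grey, 20 x 20 mm, 9 mm proud of the deck, 38 mm to the right of the round key. Its z axis is the outward normal of the sloping deck; pressing vertically down works too. Travel 4.5 mm, springs back.
- stop_key (a joint): Stop key travel in m: 0 up, 0.0045 fully down. Sprung: about 2 N to start, 5 N when fully down.
- start_key_top (a point): Centre of the top face of the round start key: grey, 19 mm across, 9 mm proud of the deck, leftmost on the deck. Not to be pressed.
- start_key (a joint): Start key travel in m: 0 up, 0.0045 fully down. Not to be pressed.
- rocker_near_end (a point): Pressing point on the raised near half of the black mains rocker (40 x 24 mm, rightmost on the deck, length front to rear), 15 mm in front of the pivot. While on, this half (with a white dash) stands up and the far half lies along the deck; pressed home this half lies along the deck and the point is about 6 mm lower.
- rocker (a joint): Mains rocker angle in rad: 0 on (as it starts), 0.38 off. An over-centre spring resists with about 2 N at the first, snaps past the middle and keeps it at either end.
- paddle_spot (a point): Pressing point on top of the black latch paddle (50 mm front to rear, 48 mm wide, ribs near its front edge), on its centre line 13 mm behind its front edge; 14 mm above the deck at rest. The paddle turns about a pivot 42 mm further to the rear and 27 mm lower and carries the hook that holds the lid.
- latch (a joint): Latch paddle angle in rad: 0 at rest, 0.17 fully pressed (paddle_spot is then 7 mm lower and 5 mm further forward, dragging a little on the fingertip). Sprung, about 2 N to start and 4 N or more fully pressed; the hook lets go of the lid by about 0.12. It springs back when released.
- lid_front (a point): Middle of the top of the lid's front edge. The lid is a grey 165 x 208 mm frame with a round clear window, hinged along the rear of the centrifuge; shut, its front edge is 46 mm behind the pressing point of the paddle.
- lid (a joint): Lid angle in rad: 0 shut and hooked, 1.25 fully open against its stop. A damped spring lifts it by itself, in about 1.5 s, once the hook lets go and nothing is in its way.
- vial_rack: White vial rack, 62 x 118 x 36 mm, loose, with three capped vials in it, beside the centrifuge. Origin at the centre of its underside. Leave alone.
- dropper_bottle: Amber dropper bottle, 31 mm across, 100 mm high, standing loose. Origin at the centre of its underside. Leave alone.
- glue_stick: Green glue stick, 30 mm across, 88 mm high, standing loose. Origin at the centre of its underside. Leave alone.
- tweezers_steel: Steel tweezers, 124 mm long, lying loose on the table to the right of the centrifuge. Origin at the centre of the underside. Leave alone.

How it is judged:
By the outcome, as a careful person would: the job done as asked, in the order asked, and still so for the second after the job is handed in, with the robot touching nothing.
It also fails if it takes over 42 s, if anything falls off the work surface, if the arm or the gripper's body presses on something with over 40 N, if the wrist force passes 120 N, or if a joint passes its speed limit or range.

## Working session

There is one attempt and no reset: what is moved stays moved. The work goes in short steps, Python scripts to look and compute and a tool call to move; the robot and the scene stay as the last step left them, time stands still between calls to the robot, and variables do not carry over. Pictures are saved under pics/ and viewed, and the job is handed in when it is done.

Besides the shell and the picture viewer there is one more tool, called after "Emit:" as name(argument=value, ...) on one line, values as JSON. move_arm: Moves the arm, as the interface text tells. Its arguments: {"type":"object","properties":{"series":{"type":"array"},"newtons":{"type":"number"}},"required":["series"]}

```bash
mkdir -p pics; ls; python3 - <<'E'
from workcell import r, imaging
import cv2
s=r.sense(); print(s)
for n in("scene","top","wrist"):
    c=imaging.calibration(n); print(n,c)
    cv2.imwrite(f"pics/{n}0.png",imaging.grab_frame(n)[:,:,::-1])
E
```

```text
pics
{'time_s': 0.0, 'q': array([-1.23421322,  0.53718264, -0.00444819,  1.53885536,  0.00261625,
        1.06730486, -0.07119712]), 'dq': array([-0.00020418,  0.00110689,  0.0006211 ,  0.00246555, -0.0013701 ,
        0.0022673 ,  0.00023727]), 'effort': array([ 3.95760924e-05, -5.70985794e+01,  9.90911387e-01, -2.51595372e+01,
       -5.61896875e-02,  1.81048305e-02,  1.55340431e-04]), 'tcp_pos': array([254.65325311, 597.68602697, 403.8349954 ]), 'eef_rot': array([-1.06668514e-04,  1.99988367e-01,  9.79797883e-01, -8.65688960e-04]), 'wrist_force': array([-0.63023022,  0.38524109,  0.52642954]), 'moment': array([ 0.01275304, -0.05304405,  0.01129784]), 'grip_width': 88.27930292498738}
scene {'mtx': array([[487.03937241,   0.        , 281.45758809],
       [  0.        , 487.03937241, 212.87249223],
       [  0.        ,   0.        ,   1.        ]]), 'world_to_cam': array([[ 6.58796863e-01, -7.52194388e-01,  1.37947737e-02,
        -4.00024309e+02],
       [ 4.92636178e-01,  4.45180342e-01,  7.47745986e-01,
        -3.49890840e+02],
       [-5.68591496e-01, -4.85816905e-01,  6.63841
[... 473 characters left out ...]
,
       [-1.18466560e-01,  2.12061805e-02,  9.92731571e-01,
        -9.12899271e+02],
       [ 0.00000000e+00,  0.00000000e+00,  0.00000000e+00,
         1.00000000e+00]])}
wrist {'mtx': array([[325.1922621 ,   0.        , 275.07920692],
       [  0.        , 325.1922621 , 204.88279678],
       [  0.        ,   0.        ,   1.        ]]), 'world_to_cam': array([[ 3.92854054e-01,  9.19600135e-01, -1.13290948e-03,
        -6.49280621e+02],
       [-8.75724871e-01,  3.73733937e-01, -3.05661406e-01,
         4.12467860e+01],
       [-2.80662863e-01,  1.21072439e-01,  9.52139602e-01,
        -3.89922701e+02],
       [ 0.00000000e+00,  0.00000000e+00,  0.00000000e+00,
         1.00000000e+00]])}
```

View pics/scene0.png

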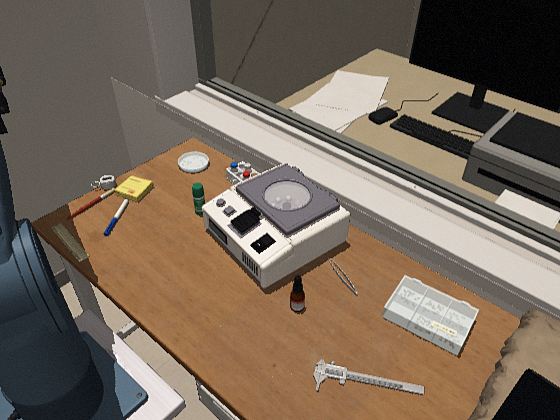

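View pics/top0.png

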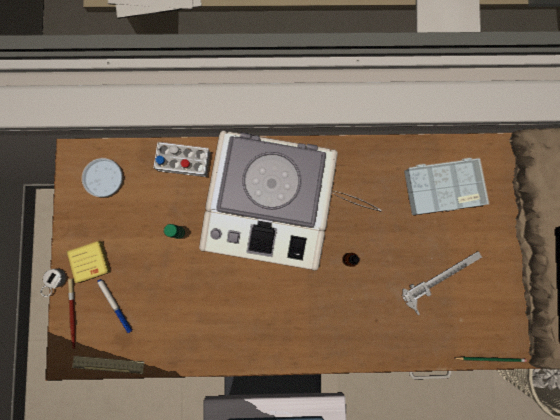

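View pics/wrist0.png

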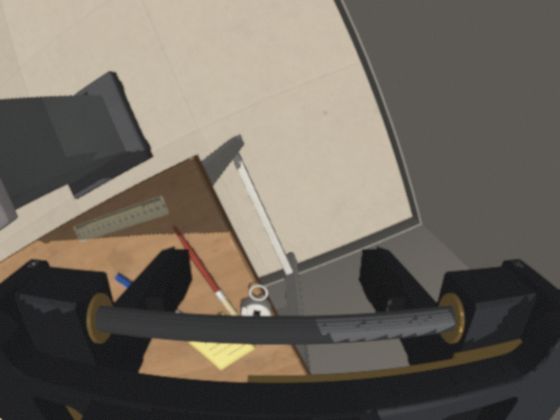

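The top view shows the centrifuge at about (270,200), with its deck toward the robot. The start key is at (216,233), the stop key at (233,237), the paddle at (261,238) and the rocker at (297,247). The bottle is at (351,259) and the glue stick at (173,231). I'll enlarge these.

```bash
python3 - <<'E'
import cv2
a=cv2.imread("pics/top0.png")[200:275,195:335]; cv2.imwrite("pics/topz.png",cv2.resize(a,None,fx=5.7,fy=5.7,interpolation=cv2.INTER_CUBIC))
a=cv2.imread("pics/scene0.png")[160:290,190:360]; cv2.imwrite("pics/scenez.png",cv2.resize(a,None,fx=4.6,fy=4.6,interpolation=cv2.INTER_CUBIC))
E
```

```text
(no output)
```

View pics/topz.png

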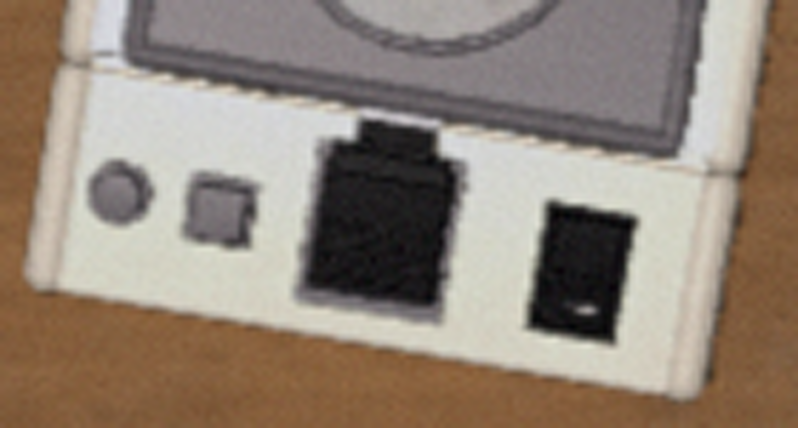

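View pics/scenez.png

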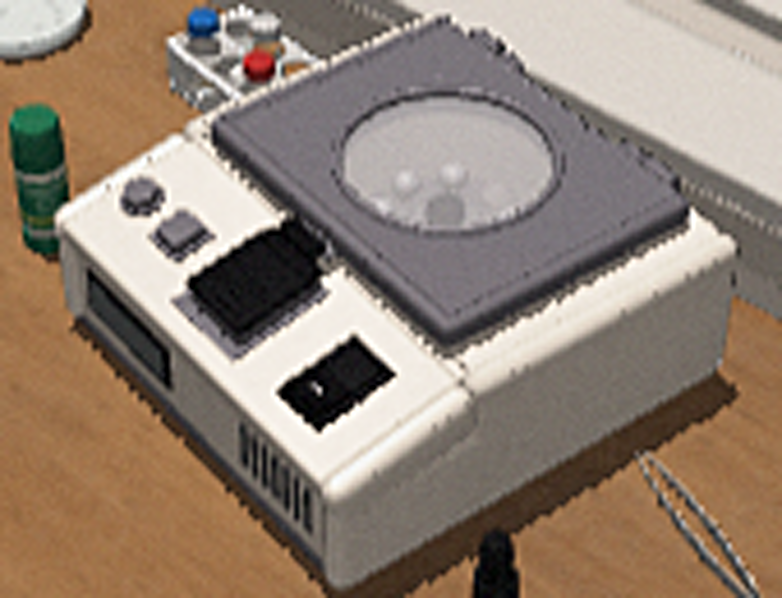

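```bash
cat > h.py <<'E'
import numpy as np, cv2
from workcell import r, imaging
C={n:imaging.calibration(n) for n in("scene","top")}
def P(n):
    return C[n]["mtx"]@np.diag([1,-1,-1])@C[n]["world_to_cam"][:3]
def tri(t,s):
    X=cv2.triangulatePoints(P("top"),P("scene"),np.array(t,float).reshape(2,1),np.array(s,float).reshape(2,1)).ravel()
    return X[:3]/X[3]
def proj(n,X):
    p=P(n)@np.append(X,1); return p[:2]/p[2]
def ray(n,px,z):
    M=C[n]["world_to_cam"]; c=-M[:3,:3].T@M[:3,3]
    K=C[n]["mtx"]; d=np.array([(px[0]-K[0,2])/K[0,0],-(px[1]-K[1,2])/K[1,1],-1]); d=M[:3,:3].T@d
    return c+d*(z-c[2])/d[2]
E
python3 - <<'E'
from h import *
np.set_printoptions(precision=1,suppress=True)
tz=lambda p:(np.array(p)+.5)/5.7-.5+[195,200]
sz=lambda p:(np.array(p)+.5)/4.6-.5+[190,160]
for n,a,b in [("start",(120,192),(142,192)),("stop",(220,210),(181,228)),("dash",(583,308),(318,388)),
  ("rkFL",(527,328),(278,393)),("rkFR",(614,342),(320,432)),("rkRL",(548,203),(352,337)),("rkRR",(636,215),(396,374)),
  ("padFL",(303,288),(190,283)),("padFR",(436,304),(240,335)),("lidFL",(127,55),(215,128)),("lidFR",(683,152),(447,332))]:
    X=tri(tz(a),sz(b)); print(n,X,proj("top",X)-tz(a),proj("scene",X)-sz(b))
E
```

```text
start [514.3 117.3  96.9] [-0.3  0.3] [ 0.2 -0. ]
stop [507.   80.2  98. ] [-0.2  0.3] [ 0.2 -0. ]
dash [468.7 -53.3  98.9] [-0.2  0.2] [ 0.2 -0. ]
rkFL [461.7 -33.   87.1] [-0.2  0.2] [ 0.2 -0. ]
rkFR [456.2 -65.7  86.8] [-0.1  0.1] [ 0.1 -0. ]
rkRL [507.2 -40.8  97.5] [-0.4  0.5] [ 0.4 -0. ]
rkRR [502.5 -73.7  97.1] [-0.3  0.3] [ 0.3 -0. ]
padFL [479.6  48.2  97.5] [ 0.6 -0.6] [-0.6  0. ]
padFR [470.9   1.2  97.7] [-0.3  0.4] [ 0.3 -0. ]
lidFL [564.  112.2 113.6] [-0.  0.] [ 0. -0.]
lidFR [523.4 -88.6 120.1] [-0.6  0.6] [ 0.6 -0.1]
```

The two views agree to sub-pixel. Yaw is about -0.197 rad. The stop key is near (507,80,98), the rocker pivot near (482,-53), its near point near (468,-51), and the paddle spot near (488,22). I'll close the gripper, align its y axis to the centrifuge's y axis, and start moving.

Emit:
move_arm(series=[0,0,0,0,-0.033,0,0,0,0,-0.033,0,-0.139,-0.184,0,0,0,-0.139,-0.184,0,0,0,-0.139,-0.184,0,0], newtons=20)

```text
time_s: 0.78
tcp_pos: [329.8, 442.2, 401.9]
eef_rot: [-0.001, 0.09, 0.996, -0.001]
wrist_force: [0.6, 0.4, 0.1]
grip_width: 40.4
```

Emit:
move_arm(series=[0,-0.14,-0.184,0,0,0,-0.14,-0.184,0,0,0,-0.14,-0.184,0,0,0,-0.14,-0.184,0.04,0,0,-0.14,-0.184,0.08,0])

```text
time_s: 1.4
tcp_pos: [464.1, 175.8, 372.8]
eef_rot: [0.0, 0.09, 0.996, 0.0]
wrist_force: [0.1, 0.1, 0.6]
grip_width: 0.4
```

```bash
python3 - <<'E'
from h import *
s=r.sense(); print(s["tcp_pos"],s["eef_rot"],s["grip_width"],s["time_s"])
for n in("scene","wrist"): cv2.imwrite(f"pics/{n}1.png",imaging.grab_frame(n)[:,:,::-1])
a=cv2.imread("pics/scene1.png")[40:290,60:360]; cv2.imwrite("pics/scene1z.png",cv2.resize(a,None,fx=2.4,fy=2.4,interpolation=cv2.INTER_CUBIC))
E
```

```text
[464.09929573 175.79660043 372.81130507] [4.26567124e-04 8.95085580e-02 9.95985941e-01 2.04969778e-04] 0.35213824849824454 1.4
```

View pics/wrist1.png

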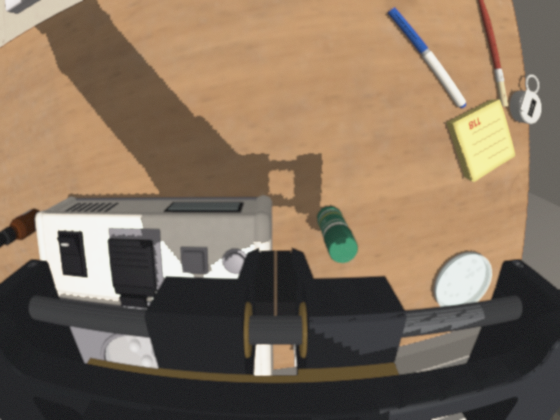

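View pics/scene1z.png

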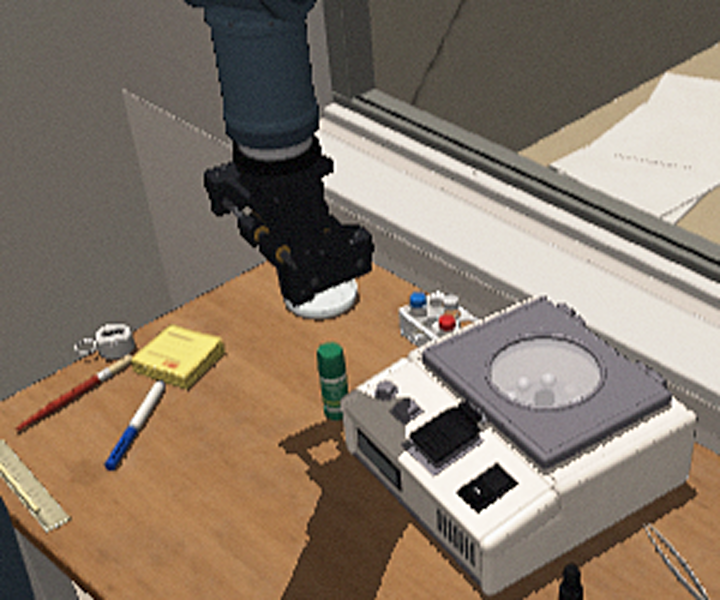

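The fingers are shut and the tips are clear, left of the keys in the wrist view. Next I'll move over the stop key, with the tips about 25 mm above it.

Emit:
move_arm(series=[0,-0.115,-0.173,0.1,0.005,0,-0.115,-0.173,0.1,0,0,0,0,0.07,0,0,0,0,0.05,0,0,0,0,0,0])

```text
time_s: 2.12
tcp_pos: [504.7, 75.8, 290.0]
eef_rot: [-0.001, 0.102, 0.995, -0.002]
wrist_force: [0.8, 0.5, -0.4]
grip_width: 0.4
```

```bash
python3 - <<'E'
from h import *
s=r.sense(); print(s["tcp_pos"],s["eef_rot"],s["grip_width"],s["time_s"],s["wrist_force"])
R=cv2.Rodrigues(np.zeros(3))[0]
for n in("scene","wrist"): cv2.imwrite(f"pics/{n}2.png",imaging.grab_frame(n)[:,:,::-1])
a=cv2.imread("pics/scene2.png")[130:290,160:360]; cv2.imwrite("pics/scene2z.png",cv2.resize(a,None,fx=3.6,fy=3.6,interpolation=cv2.INTER_CUBIC))
a=cv2.imread("pics/wrist2.png")[130:330,180:420]; cv2.imwrite("pics/wrist2z.png",cv2.resize(a,None,fx=3,fy=3,interpolation=cv2.INTER_CUBIC))
E
```

```text
[504.7214204   75.84520284 290.03091856] [-7.78433921e-04  1.01859241e-01  9.94797169e-01 -1.63768584e-03] 0.35272576523219845 2.125 [ 0.77245986  0.52316541 -0.44579728]
```

View pics/wrist2z.png

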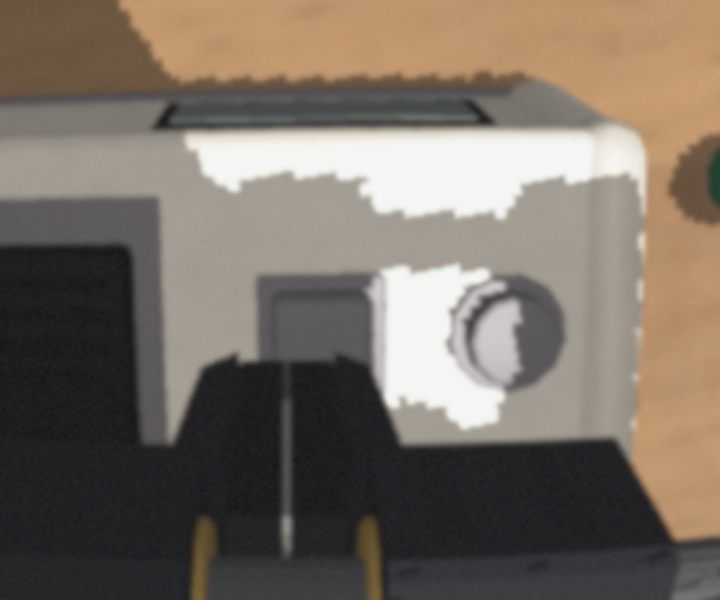

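View pics/scene2z.png

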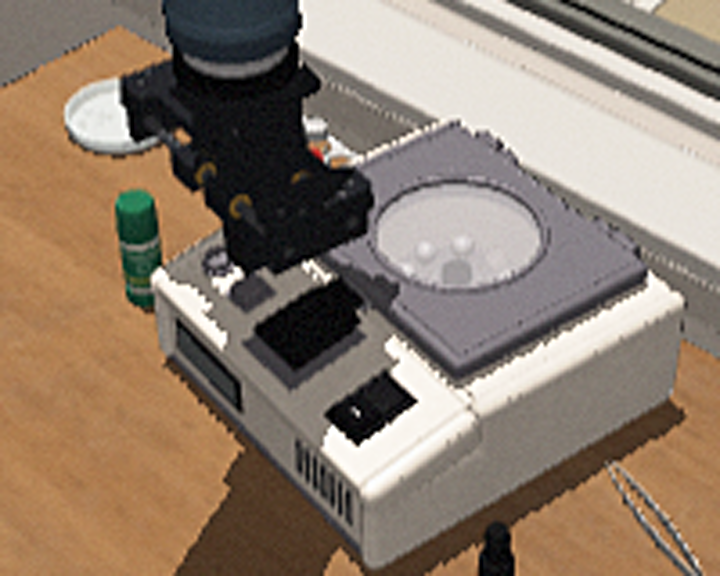

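```bash
cat >> h.py <<'E'
def wray(px,z,W):
    M=W["world_to_cam"];K=W["mtx"];v=np.array([px[0]-K[0,2],px[1]-K[1,2]]);rr=np.linalg.norm(v);th=rr/K[0,0]
    d=np.array([v[0]/rr*np.sin(th),-v[1]/rr*np.sin(th),-np.cos(th)]);d=M[:3,:3].T@d;c=-M[:3,:3].T@M[:3,3]
    return c+d*(z-c[2])/d[2]
E
python3 - <<'E'
from h import *
np.set_printoptions(precision=1,suppress=True)
W=imaging.calibration("wrist"); f=lambda p:(np.array(p)+.5)/3-.5+[180,130]
for n,p,z in[("stopFL(img)",(275,292),96),("stopFR",(368,292),96),("start c",(520,325),97),("padFrontRight",(130,247),97.5),("tip",(285,362),124)]: print(n,wray(f(p),z,W))
E
```

```text
stopFL(img) [495.   75.7  96. ]
stopFR [498.6  93.2  96. ]
start c [511.5 121.5  97. ]
padFrontRight [480.   50.8  97.5]
tip [496.7  77.3 124. ]
```

The wrist view confirms the key: its centre is near (506.5,82), and the tip is about 5.5 mm too far right. I'll correct that and come down.

Emit:
move_arm(series=[0,0,0.023,0,0,0,0,0,0.03,0,0,0,0,0.03,0,0,0,0,0.008,0,0,0,0,0,0])

```text
time_s: 2.85
tcp_pos: [506.6, 83.7, 274.2]
eef_rot: [0.001, 0.1, 0.995, -0.001]
wrist_force: [-0.4, -0.7, 0.7]
grip_width: 0.3
```

Emit:
move_arm(series=[0,0.004,-0.007,0,0,0,0,0,0.012,0,0,0,0,0.012,0,0,0,0,0.008,0,0,0,0,0,0])

```text
time_s: 3.48
tcp_pos: [505.7, 81.7, 266.3]
eef_rot: [0.002, 0.101, 0.995, -0.0]
wrist_force: [-1.9, 1.0, 2.0]
grip_width: 0.1
```

Emit:
move_arm(series=[0,0,0,0.008,0,0,0,0,0.008,0,0,0,0,0.008,0,0,0,0,0.008,0,0,0,0,0.004,0])

```text
time_s: 4.1
tcp_pos: [506.4, 81.4, 263.0]
eef_rot: [0.002, 0.101, 0.995, 0.0]
wrist_force: [-5.1, -0.9, 16.2]
grip_width: 0.7
```

```bash
python3 - <<'E'
from h import *
s=r.sense(); print(s["tcp_pos"],s["wrist_force"])
cv2.imwrite("pics/w3.png",imaging.grab_frame("wrist")[:,:,::-1])
a=cv2.imread("pics/w3.png")[130:330,180:420]; cv2.imwrite("pics/w3z.png",cv2.resize(a,None,fx=3,fy=3,interpolation=cv2.INTER_CUBIC))
E
```

```text
[506.37598992  81.39654888 262.98663362] [-5.10568394 -0.89149374 16.21388046]
```

View pics/w3z.png

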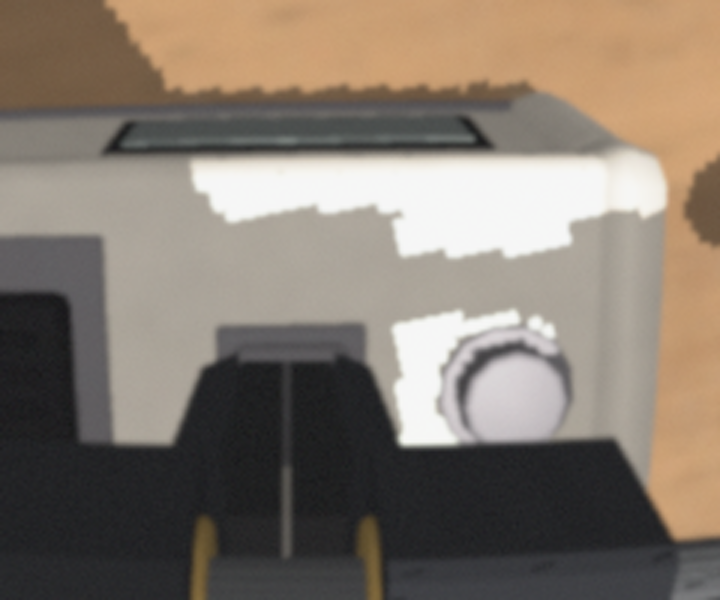

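Emit:
move_arm(series=[0,0,0,0.008,0,0,0,0,0.008,0,0,0,0,0,0,0,0,0,0,0,0,0,0,0,0])

```text
time_s: 4.78
tcp_pos: [506.2, 81.2, 263.9]
eef_rot: [0.002, 0.102, 0.995, 0.001]
wrist_force: [-1.0, -0.3, 4.7]
grip_width: 0.6
```

Pressing showed a hard stop: 16 N against the spring's 5 N, with about 4 mm of travel. I'll release the key, lift, and move across to the rocker.

Emit:
move_arm(series=[0,0,0,-0.08,0,0,0,0,-0.08,0,0,0.02,-0.18,0,0,0,0.02,-0.18,0,0,0,0.02,-0.18,0,0])

```text
time_s: 5.4
tcp_pos: [464.1, -47.2, 302.8]
eef_rot: [0.002, 0.097, 0.995, 0.002]
wrist_force: [0.5, -0.4, -0.6]
grip_width: 0.3
```

Emit:
move_arm(series=[0,0,0,0,0,0,0,0,0,0,0,0,0,0,0,0,0,0,0,0,0,0,0,0,0])

```text
time_s: 6.02
tcp_pos: [463.7, -47.1, 301.8]
eef_rot: [0.001, 0.098, 0.995, 0.001]
wrist_force: [-0.8, 0.6, -0.1]
grip_width: 0.5
```

```bash
python3 - <<'E'
from h import *
np.set_printoptions(precision=1,suppress=True)
s=r.sense(); print(s["tcp_pos"],s["wrist_force"])
for n in("top","scene","wrist"): cv2.imwrite(f"pics/{n}4.png",imaging.grab_frame(n)[:,:,::-1])
a=cv2.imread("pics/wrist4.png")[130:330,140:440]; cv2.imwrite("pics/w4z.png",cv2.resize(a,None,fx=2.6,fy=2.6,interpolation=cv2.INTER_CUBIC))
a=cv2.imread("pics/scene4.png")[130:290,160:360]; cv2.imwrite("pics/s4z.png",cv2.resize(a,None,fx=3.6,fy=3.6,interpolation=cv2.INTER_CUBIC))
E
```

```text
[463.7 -47.1 301.8] [-0.8  0.6 -0.1]
```

View pics/w4z.png

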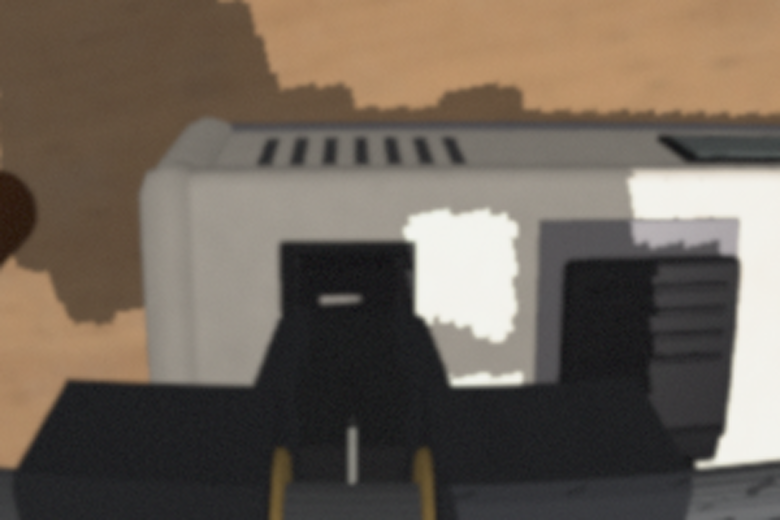

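View pics/s4z.png

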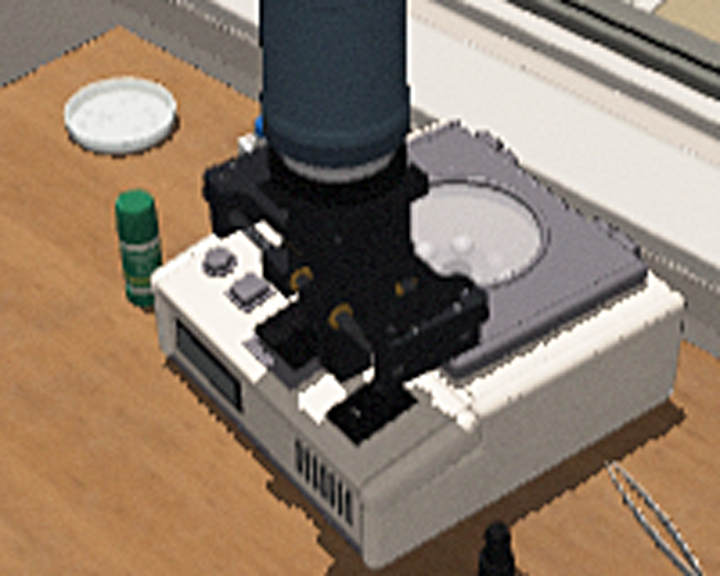

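The wrist view shows the rocker's front edge spanning x=280-413, with the dash at (340,299). The tip line is at x=352, about 8 px off.

```bash
python3 - <<'E'
from h import *
np.set_printoptions(precision=1,suppress=True)
W=imaging.calibration("wrist"); f=lambda p:(np.array(p)+.5)/2.6-.5+[140,130]
for n,p,z in[("FL",(280,242),94),("FR",(413,242),94),("dash",(340,299),98),("padFL",(565,262),97.5),("padFR",(740,262),97.5)]: print(n,wray(f(p),z,W))
E
```

```text
FL [453.2 -62.2  94. ]
FR [459.5 -31.2  94. ]
dash [468.8 -50.8  98. ]
padFL [470.6   3.8  97.5]
padFR [480.9  50.   97.5]
```

Emit:
move_arm(series=[0,0,-0.004,0.045,0,0,0,0,0.045,0,0,0,0,0.016,0,0,0,0,0,0,0,0,0,0,0])

```text
time_s: 6.8
tcp_pos: [463.2, -48.6, 272.9]
eef_rot: [0.0, 0.098, 0.995, 0.001]
wrist_force: [2.0, 1.2, 0.7]
grip_width: 0.6
```

Emit:
move_arm(series=[0,0,0,0.012,0,0,0,0,0.012,0,0,0,0,0.012,0,0,0,0,0.008,0,0,0,0,0,0])

```text
time_s: 7.42
tcp_pos: [463.4, -48.6, 261.7]
eef_rot: [0.001, 0.098, 0.995, 0.001]
wrist_force: [-0.5, 0.3, -0.0]
grip_width: 0.4
```

Emit:
move_arm(series=[0,0,0,0.01,0,0,0,0,0.01,0,0,0,0,0.01,0,0,0,0,0.008,0,0,0,0,0.004,0])

```text
time_s: 8.05
tcp_pos: [463.8, -49.1, 259.5]
eef_rot: [0.001, 0.099, 0.995, 0.003]
wrist_force: [-5.1, 1.8, 13.9]
grip_width: 0.3
```

```bash
python3 - <<'E'
from h import *
for n in("scene","wrist"): cv2.imwrite(f"pics/{n}5.png",imaging.grab_frame(n)[:,:,::-1])
a=cv2.imread("pics/wrist5.png")[150:330,140:440]; a=cv2.resize(a,None,fx=2.6,fy=2.6,interpolation=cv2.INTER_CUBIC); cv2.imwrite("pics/w5z.png",cv2.convertScaleAbs(a,alpha=1.7,beta=10))
a=cv2.imread("pics/scene5.png")[190:280,220:340]; a=cv2.resize(a,None,fx=6,fy=6,interpolation=cv2.INTER_CUBIC);cv2.imwrite("pics/s5z.png",cv2.convertScaleAbs(a,alpha=1.7,beta=10))
E
```

```text
(no output)
```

View pics/w5z.png

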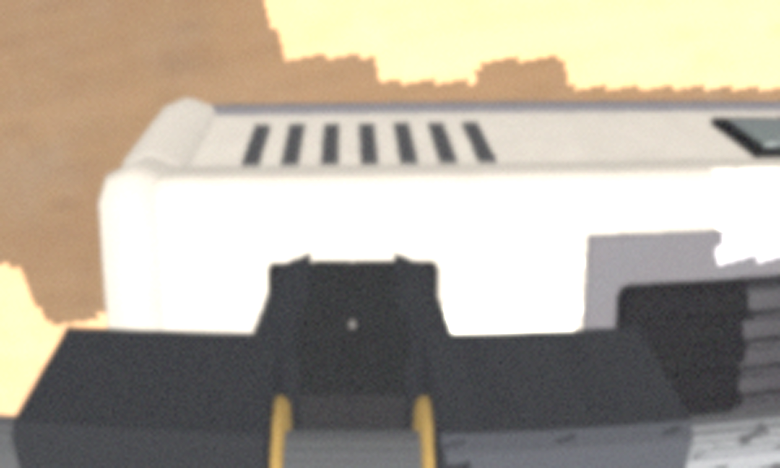

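View pics/s5z.png

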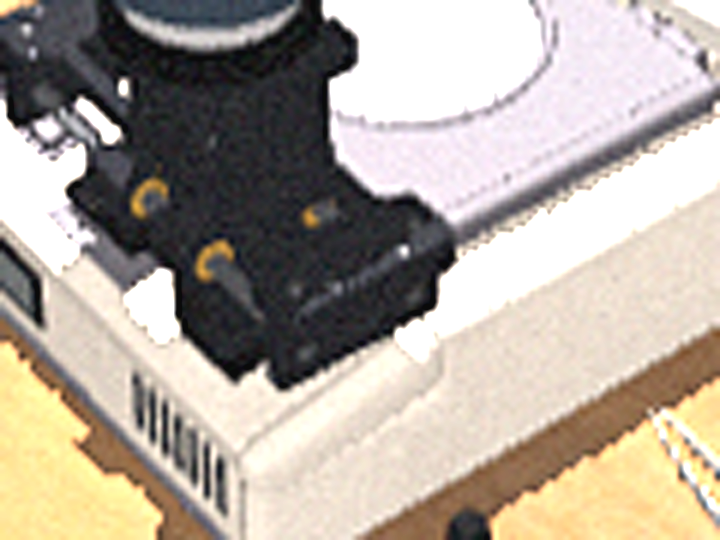

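Emit:
move_arm(series=[0,0,0,0.008,0,0,0,0,-0.05,0,0,0,0,-0.06,0,0,0,0.15,-0.02,0,0,0,0.15,0,0])

```text
time_s: 8.78
tcp_pos: [479.2, 22.8, 294.8]
eef_rot: [0.002, 0.103, 0.995, 0.003]
wrist_force: [0.3, 0.1, 0.3]
grip_width: 0.6
```

```bash
python3 - <<'E'
from h import *
s=r.sense(); print(s["tcp_pos"],s["wrist_force"])
for n in("top","scene","wrist"): cv2.imwrite(f"pics/{n}6.png",imaging.grab_frame(n)[:,:,::-1])
a=cv2.imread("pics/wrist6.png")[150:330,100:400]; a=cv2.resize(a,None,fx=2.6,fy=2.6,interpolation=cv2.INTER_CUBIC); cv2.imwrite("pics/w6z.png",cv2.convertScaleAbs(a,alpha=1.7,beta=10))
a=cv2.imread("pics/scene6.png")[190:280,220:340]; a=cv2.resize(a,None,fx=6,fy=6,interpolation=cv2.INTER_CUBIC);cv2.imwrite("pics/s6z.png",cv2.convertScaleAbs(a,alpha=1.7,beta=10))
E
```

```text
[479.2119145   22.79749903 294.7709937 ] [0.34987735 0.13561327 0.27825795]
```

View pics/w6z.png

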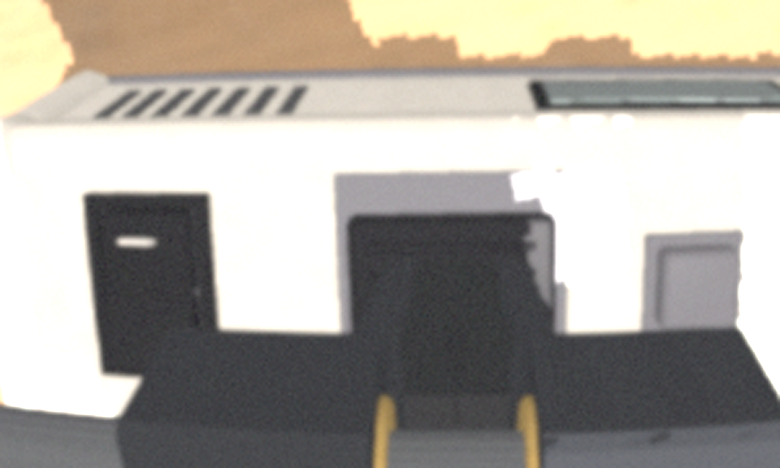

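View pics/s6z.png

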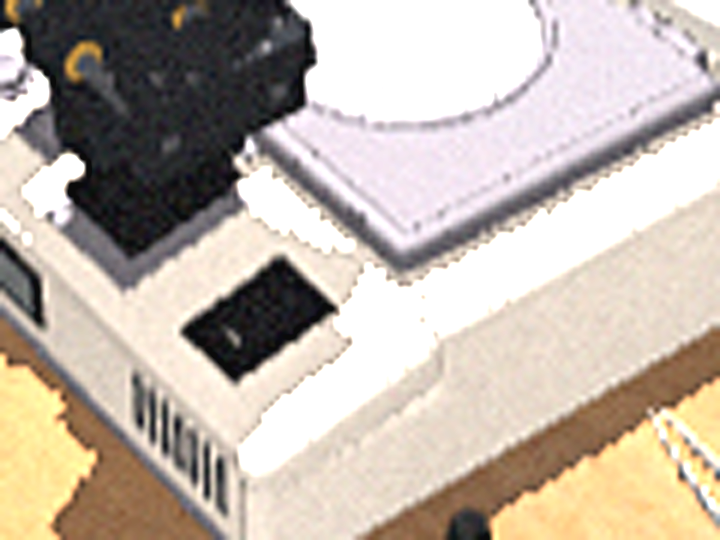

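```bash
python3 - <<'E'
from h import *
import cv2
for n,(u,v) in (("scene",(258,244)),("top",(297,253))):
  for k in (0,4,6):
    g=cv2.imread(f"pics/{n}{k}.png",0)
    w=g[v-8:v+8,u-9:u+10].astype(int)
    print(n,k);print(w)
rows=[]
for k in(0,6):
    a=cv2.imread(f"pics/scene{k}.png")[225:265,240:285]; rows.append(cv2.convertScaleAbs(cv2.resize(a,None,fx=8,fy=8,interpolation=cv2.INTER_CUBIC),alpha=3,beta=20))
cv2.imwrite("pics/cmp.png",np.hstack(rows))
E
```

```text
scene 0
[[237 236 237 238 238 237 237 238 239 243 251 231 180  72   8   6  24  23
   25]
 [237 237 236 237 237 236 239 239 245 254 203 109  30   9   8  18  23  25
   28]
 [236 236 237 235 238 238 242 249 254 208  66   0  23  10  28  30  23  25
   21]
 [237 236 236 238 239 243 254 194 172  68   4   1  25  21  27  23  19  23
   22]
 [238 236 237 242 249 254 197  56   0   2  11  20  14  27  29  21  31  18
   32]
 [238 239 244 254 203 172  61   0   7   7  11  20  23  14  30  27  26  25
   32]
 [238 243 254 174  65   0   0   5   9   7   8  12  13  14  25  28  28  28
   26]
 [244 254 175   5   0  10  13  17  58 129   0   3  17  19  13  16  30  33
   32]
 [250 170  23   0   0   9  15  10  40 107 207   0   8  22  17  12  21  25
   21]
 [251  79   0   2  10  11  20  14   9  20 150   6  21  18  13  17   3   7
   14]
 [249 236   8   0   0  11   3   4  15  12   9   8  17  20  15   6   2  17
    7]
 [243 254 236  87   0  11  14   0  11  13  11  11   8  10   1   6  32   8
   97]
 [239 244 254 242  44   0  10  12   0  10  14   0   7   1  13  19   7  34
  251]
 [239 241 244 254 239  46   0   3   7  
[... 5687 characters left out ...]
  86  87  71  36  18  13  16  11  18  21  18
   13]
 [ 85  58  37  59  84  89  87  83  86  73  40  19  18  18  17  18  16  21
   22]
 [ 88  66  37  56  81  89  90  91  89  76  43  23  17  19  20  19  18  14
   20]
 [ 88  72  42  50  83  92  87  89  88  82  48  22  14  20  19  14  12  15
   16]
 [ 87  68  45  50  82  91  93  94  91  84  49  18  18  19  16  15  14  16
   17]
 [ 93  83  52  54  81  92  91  92  94  86  49  24  20  15  16  18  17  13
   23]
 [ 99  85  54  44  86  98  97  98 100  84  56  21  15  18  12  14  21  13
   22]
 [ 99  98  60  47  84  99 101 101 101  91  59  31  19  21  21  19  15  19
    6]
 [105 100  63  40  78  99 101 106 103  98  58  32  19  19  17  14  16  15
   20]]
```

View pics/cmp.png

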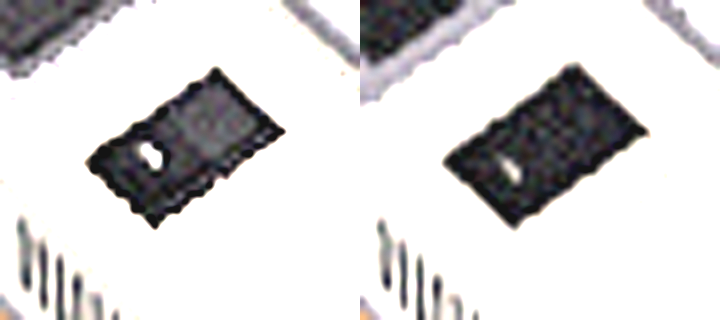

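The rocker is off. The dash sits about 2 px lower in the scene view, roughly 6 mm, while the housing outline hasn't moved, and it stays there after release. Next is the paddle.

Emit:
move_arm(series=[0,-0.022,0.008,0.035,0,0,0,0,0.03,0,0,0,0,0.016,0,0,0,0,0,0,0,0,0,0,0])

```text
time_s: 9.55
tcp_pos: [484.6, 21.5, 272.1]
eef_rot: [0.001, 0.103, 0.995, 0.002]
wrist_force: [0.3, 0.3, -0.8]
grip_width: 0.7
```

Emit:
move_arm(series=[0,0,0.006,0.01,0,0,0,0,0.01,0,0,0,0,0.01,0,0,0,0,0.01,0,0,0,0,0.008,0])

```text
time_s: 10.18
tcp_pos: [482.3, 23.1, 262.7]
eef_rot: [-0.004, 0.103, 0.995, 0.002]
wrist_force: [-10.1, -1.6, 34.1]
grip_width: 0.7
```

```bash
python3 - <<'E'
from h import *
cv2.imwrite("pics/s7.png",imaging.grab_frame("scene")[:,:,::-1])
print(r.sense()["wrist_force"])
E
```

```text
[-10.19544427  -0.91468366  32.40296702]
```

View pics/s7.png

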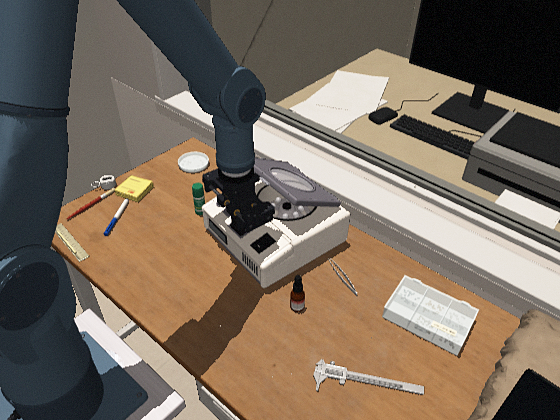

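The lid is already rising, so I'll release the paddle and back off up and toward the robot.

Emit:
move_arm(series=[0,0,0,-0.06,0,0,0.1,0,-0.12,0,0,0.12,0,-0.12,0,0,0.12,0,-0.12,0,0,0,0,-0.2,0])

```text
time_s: 10.85
tcp_pos: [396.9, 40.8, 420.5]
eef_rot: [-0.005, 0.102, 0.995, 0.001]
wrist_force: [1.5, -0.5, 0.5]
grip_width: 0.8
```

Emit:
move_arm(series=[0,0,0,0,0,0,0,0,0,0,0,0,0,0,0,0,0,0,0,0,0,0,0,0,0])

```text
time_s: 11.48
tcp_pos: [397.2, 41.0, 420.9]
eef_rot: [-0.004, 0.102, 0.995, 0.002]
wrist_force: [0.3, -0.2, -0.7]
grip_width: 0.5
```

Emit:
move_arm(series=[0,0,0,0,0,0,0,0,0,0,0,0,0,0,0,0,0,0,0,0,0,0,0,0,0])

```text
time_s: 12.1
tcp_pos: [397.2, 41.0, 420.4]
eef_rot: [-0.004, 0.102, 0.995, 0.002]
wrist_force: [0.1, -0.3, 0.6]
grip_width: 0.5
```

```bash
python3 - <<'E'
from h import *
s=r.sense();print(s["tcp_pos"],s["wrist_force"])
for n in("top","scene","wrist"): cv2.imwrite(f"pics/{n}8.png",imaging.grab_frame(n)[:,:,::-1])
a=cv2.imread("pics/scene8.png")[90:310,150:410]; cv2.imwrite("pics/s8z.png",cv2.resize(a,None,fx=2.7,fy=2.7,interpolation=cv2.INTER_CUBIC))
E
```

```text
[397.24882224  41.02111738 420.38800236] [ 0.09206075 -0.34848628  0.58056127]
```

View pics/s8z.png

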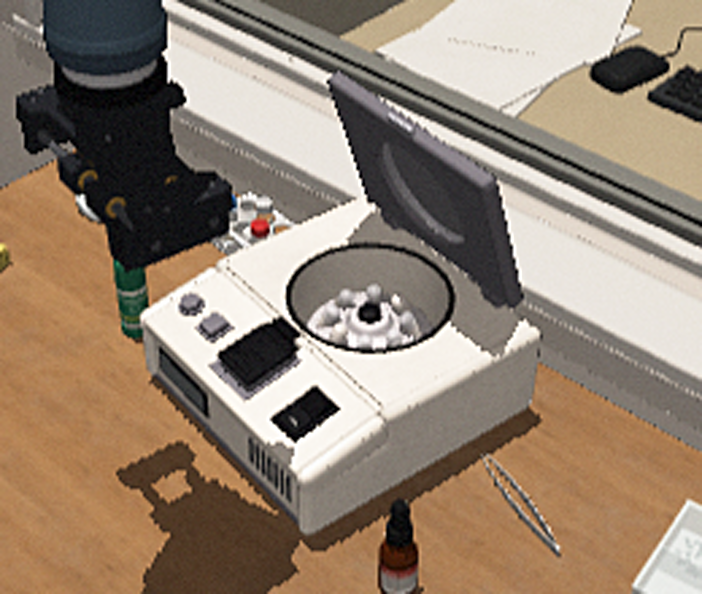

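View pics/top8.png

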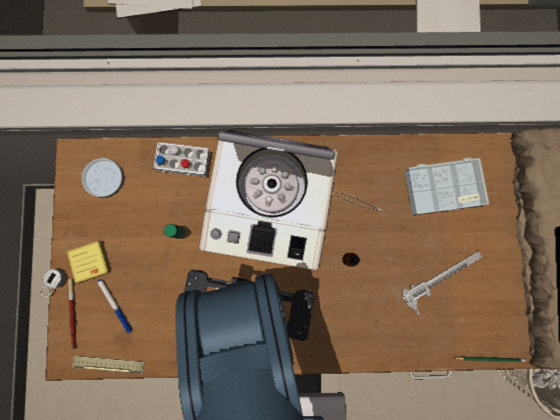

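View pics/wrist8.png

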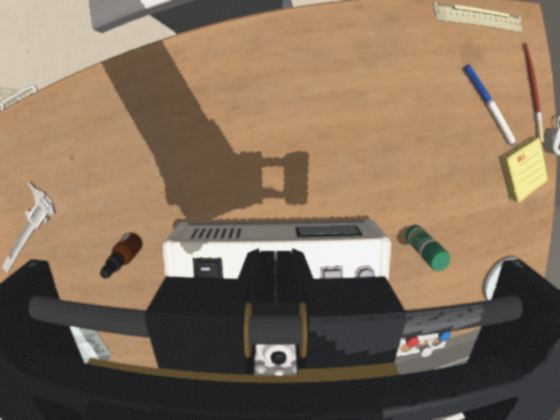

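The lid stands open, the paddle is back up, and the arm is clear. As a last check I'll see whether the lid is still moving, what its angle is, and whether anything shifted.

Emit:
move_arm(series=[0,0,0,0,0,0,0,0,0,0,0,0,0,0,0,0,0,0,0,0,0,0,0,0,0])

```text
time_s: 12.88
tcp_pos: [397.2, 41.0, 420.4]
eef_rot: [-0.004, 0.102, 0.995, 0.002]
wrist_force: [0.4, 0.0, 0.3]
grip_width: 0.6
```

```bash
python3 - <<'E'
from h import *
np.set_printoptions(precision=1,suppress=True)
I={}
for n in("top","scene"):
    I[n]=imaging.grab_frame(n)[:,:,::-1].copy(); cv2.imwrite(f"pics/{n}9.png",I[n])
    d=cv2.absdiff(I[n],cv2.imread(f"pics/{n}8.png")).max(2); print(n,"vs 1s ago, changed px",(d>60).sum())
# shift of objects between start and now (phase correlation / template)
for n,boxes in {"top":{"front deck":(200,215,330,270),"rack":(150,138,212,180),"glue":(160,220,190,242),"bottle":(338,248,364,272),"tweezers":(334,188,384,214)},"scene":{"bottle":(284,272,312,316),"tweezers":(326,255,362,298),"front":(204,226,268,290)}}.items():
    a=cv2.imread(f"pics/{n}0.png")
    for k,(x0,y0,x1,y1) in boxes.items():
        t=a[y0:y1,x0:x1]; R=cv2.matchTemplate(I[n][y0-6:y1+6,x0-6:x1+6],t,cv2.TM_CCOEFF_NORMED); _,m,_,l=cv2.minMaxLoc(R); print(n,k,"shift",(l[0]-6,l[1]-6),round(m,3))
a=I["scene"][100:210,260:350]; cv2.imwrite("pics/s9z.png",cv2.resize(a,None,fx=5,fy=5,interpolation=cv2.INTER_CUBIC))
a=I["top"][120:170,205:345]; cv2.imwrite("pics/t9z.png",cv2.resize(a,None,fx=5,fy=5,interpolation=cv2.INTER_CUBIC))
# predicted lid_front px when 1.25 open: hinge along rear; lid-front shut mid
f=(np.array([564,112.2,113.6])+np.array([523.4,-88.6,120.1]))/2; f[2]=122; xa=np.array([.981,-.197,0])
for ang in (1.0,1.1,1.25):
  for hz in(105,115):
    hg=f+165*xa; hg[2]=hz; v=np.array([-165,f[2]-hz]); c,s=np.cos(ang),np.sin(ang)
    p=hg+xa*(v[0]*c+v[1]*s)+np.array([0,0,-v[0]*s+v[1]*c]); print(ang,hz,p,proj("scene",p),proj("top",p))
E
```

```text
top vs 1s ago, changed px 0
scene vs 1s ago, changed px 5
top front deck shift (0, 0) 0.899
top rack shift (0, 0) 0.992
top glue shift (0, 0) 0.994
top bottle shift (0, 0) 0.992
top tweezers shift (0, 0) 0.928
scene bottle shift (0, 0) 0.983
scene tweezers shift (0, 0) 0.983
scene front shift (0, 0) 0.877
1.0 105 [632.1  -6.  253. ] [292.4 146.8] [274.1 161.7]
1.0 115 [623.9  -4.3 257.6] [289.4 146.3] [273.3 165.7]
1.1 105 [647.   -8.9 259.8] [297.7 142. ] [275.7 152.5]
1.1 115 [638.3  -7.2 265.2] [294.7 141.2] [274.9 156.7]
1.25 105 [670.4 -13.6 266.9] [306.1 135.9] [278.2 138.5]
1.25 115 [661.  -11.8 273.8] [302.9 134.6] [277.3 142.6]
```

View pics/s9z.png

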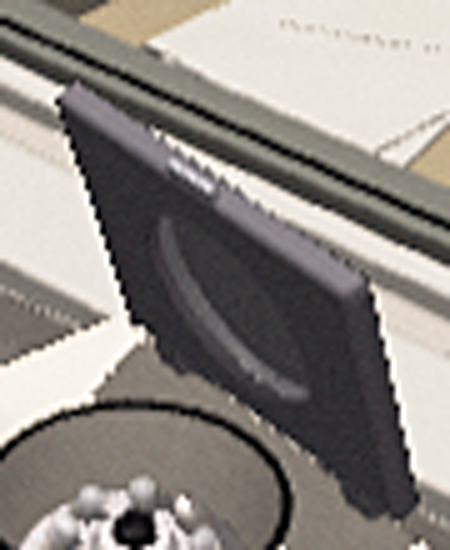

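View pics/t9z.png

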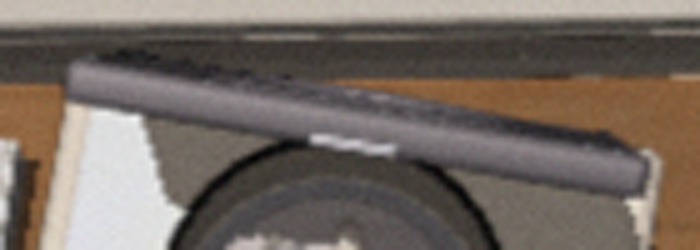

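```bash
python3 -c "
from workcell import r
print(r.sign_off())"
```

```text
the job is handed in; nothing more can be done
None
```

The centrifuge is stopped, switched off and open for unloading. I handed the job in at about 13 s, with the arm parked well clear.

With closed fingertips I pressed the stop key and let it up, pressed the near half of the mains rocker, then pressed the latch paddle until the lid sprang open.

**What the last checks showed**
- **Stop key:** It came up against a hard stop, 16 N compared with its 5 N spring, after about 4 mm of travel. It is back up now. I judged it fully down from force and travel, because no picture shows it directly.
- **Start key:** It was never touched.
- **Rocker:** It is off. The dash sits about 2 pixels (roughly 6 mm) lower and stayed there after release. I confirmed this before pressing the paddle.
- **Lid:** It is fully open. Its front edge is within a few pixels of where it should be at 1.25 rad, and it is not moving. The paddle has sprung back.
- **Surroundings:** The rack, glue stick, bottle, tweezers and the front of the centrifuge show no shift from the start, to the nearest pixel. The two centrifuge matches were weaker (0.88 and 0.90), which I put down to shadows and the open lid.

**One rough spot:** the paddle press reached about 34 N, more than needed, with about 10 N sideways toward the robot. The centrifuge did not visibly move.

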